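# Bar clamp: bind the sliding jaw and screw it tight

### The arm

A 7-joint arm with a two-finger parallel gripper is mounted at the origin on the work surface; the furniture and walls round the work are solid. World frame = base frame: x ahead of the robot, y to its left, z up, the work surface at z = 0. Lengths are in m, angles in rad, forces in N, time in s.
With the tool pointing down it reaches from about 0.425 to 0.95 m from the base axis. Payload 4.7 kg.
Tool frame: the origin (TCP) lies midway between the tips of the shut fingers; the grasp point (between the pads) lies 19 mm behind it; y points along the fingers, x is the direction in which the jaws open and shut, and the axes are right-handed (so a half turn about y gives the same grasp; the last joint's range is limited). The gripper opens to 85 mm and grips with 20 to 120 N. Pads are 22 mm wide; open, the fingers measure 114 mm over their backs; the gripper's body (76 mm by 85 mm) begins 54 mm behind the grasp point. The pads swing forward as they close: fully open they stand 13 mm farther back than shut.
Start: joints at [1.254, 0.469, -0.049, 1.532, 0.024, 1.141, -0.082], TCP at [0.192, -0.647, 0.231] pointing down, gripper open.
Joint ranges: [-2.59, 2.59], [-0.33, 1.99], [-1.39, 1.29], [0.1, 2.45], [-1.04, 4.18], [0.21, 1.99], [-2.66, 2.66]. Speed limits (rad/s): [2.57, 2.57, 3.14, 3.14, 3.14, 3.14, 3.14].

### API

Orientations are given as a unit quaternion [x, y, z, w].
In Python, from station import state, vision, ticket gives the robot as it stands.
- The arm moves only by the shell command python3 -m crank 'ROWS'. ROWS is JSON, a list of rows, each a list of 7 numbers: the turn, a rotation vector about the tool's x, y, z in rad, then the shift along the tool's x, y, z in m, then the closure, from 0 (fully open) to 1 (shut). In form: [[rx, ry, rz, tx, ty, tz, jaw], ...]. A call has 1 to 10 rows; each row shifts and turns the pose as measured when the row begins, along the tool's axes as they then stand; what a row does not reach is not made up. A row lasts 1/10 s, in which the tool goes at most 50 mm and 8.59 degrees, less where a joint would pass 70% of its speed; a pose out of reach is approached as far as the arm can. A call with a gripper value outside its range is refused whole. The fingers move at their own pace and stop on an object; the grip force is fixed at half the most. Time passes only in rows, so rows that do not move let the fingers close. It gives the time, the measured TCP pose, the force and the opening at its end, in the units of the state.
- state(): the state, without advancing time (a new reading comes with each control period).
- vision.snapshot(name): name is "scene" or "top"; returns a dict with "frame" (384x512x3 uint8, blue, green, red), "vfov" (degrees; the focal length in pixels is half the picture's height over the tangent of half this angle, whatever the lens; pixels are square), "cx", "cy" (the principal point, pixels), "extrinsics" (4x4, takes a point from camera to world coordinates). Camera axes: x right, y up, looking along -z (the intrinsics and any distortion apply to the point x, -y, -z); pixel columns grow to the right and rows downward; lengths in m; the calibration is good to about 2 mm. A picture is of the moment at which its call begins. There is no depth.
- ticket.hand_in(): hands the job in, once; it reports no verdict.
Trained networks look in the newest picture that a camera, given by its name, has taken for a name from the list of things; names that differ only in an ending like _2 or _b are one class to them, and where a whole thing is asked for, a point or a joint stands for the part that bears it (a point fixed in the world has none). Each returns a list of dicts, best first, with "p" (0 to 1); they miss things now and then, are a little off and sometimes report something else, mostly with a low value. They report only what shows in the picture. A call takes as long as a camera call. They do not tell look-alikes from the thing itself.
- vision.boxes_of(camera, label): "position" ([x, y, z] in m, in the coordinates of the camera as it stood for that picture, good to about 4 mm: the middle of the surface that is visible of it).
- vision.cut_out(camera, label): "region" (384x512 bool, what is visible of it).
The state is a dict: "time": time; "joints": joint angles; "joint_vel": joint speeds; "effort": joint torques, N m; "position": TCP position; "tcp_rot": TCP orientation; "contact_force": force on the tool from outside, world axes, zero at the start; "ft_torque": the same for the moment, N m; "finger_gap": finger opening in m.
Only numpy, scipy, OpenCV 4.12 (cv2) and the standard library are available. Lean on these libraries where they do the work, as an engineer would, in place of code of your own. Each camera call takes 0.05 s, during which the arm holds its last target.

### The job

Clamp the end cap down onto the motor can so that it can be bonded: gently push the bench clamp's sliding jaw down its bar until the pad sits on the cap and the jaw tilts up and binds on the bar, without leaning more than about 20 N onto the cap. Then screw the wooden handle clockwise (seen from above) until the clamp bites with about 40 N, firm but never crushing, let go, and leave the work and everything round it where it is.

Things in the scene. Friction and masses are not known exactly. Their poses are not given: they have to be found in the camera images.
- clamp_stand: fixed bench clamp: dark steel foot plate 222 x 92 x 14 mm; origin under its middle, on the bench. At its own x = +70 mm stands a flat steel bar (10 mm in x, 26 mm in y, top at z = 226 mm); at x = -70 mm a 5 mm high nest ring holds the work
- jaw: sliding jaw of grey metal on the upright bar, with arm, screw and pad. Origin in the middle of its 68 mm high head, on the bar's axis. The arm (20 x 20 mm) reaches along clamp_stand -x to the screw 140 mm away. Moves in z only, stays where left. Pushed down with 3 to 9 N near the bar it slides, in small jerks; pushed over 70 mm from the bar it may jam
- jaw_tilt (a joint): tilt of the jaw on its bar (it has play), in rad: about -0.038 hanging free (nose down); when the pad stands on the work and the push goes on, the nose rises through 0 to about +0.04 (some 10 mm of push), where the jaw binds and the push force climbs past 10 N, about 5 N per mm; under full load about +0.05
- push_spot (a point): centre of the ribbed flat thumb plate on top of the jaw's arm, 50 mm from the bar's axis, 42 mm along the arm x 34 mm across; push straight down here. Free height over it: the bar stands 45 mm away on one side, the handle's axis 90 mm away on the other
- handle_grip (a point): point on the axis of the upright round wooden handle, fluted, 29 mm in diameter, at mid-height of its straight part; the handle reaches 22 mm above and 31 mm below this point, its underside is 22 mm above the arm
- handle (a joint): turn of the screw handle in rad, grows when turned clockwise seen from above; each rad feeds pad and handle down 2.9 mm (18 mm a turn). It turns freely with 0.18 N m, plus 0.0029 N m for each N of clamping force, and stays where it is left (does not turn back by itself)
- spindle: the vertical steel screw through the arm's boss, with the handle on top and the pad below; origin on the screw axis at the arm's mid-height
- pad: round dark steel pad, 44 mm in diameter, under the screw; its face is 46 mm below this origin. A stiff spring washer backs it: once the jaw has bound, each rad of the handle adds about 15 N. A push that stops at some 12 N leaves about 11 N on the pad, one of 25 N more than 22 N, which is too much. Wanted clamping force in the end: 27 to 55 N
- end_cap: turned light metal end cap, 58 mm in diameter, 16 mm high, origin in the centre of its underside, standing loose on the motor can; its top is what the pad presses
- motor_can: bare light metal motor can, 62 mm in diameter, 60 mm high, origin in the centre of its underside, held fast in the clamp's nest ring
Things that resemble listed ones, but are neither listed nor needed, are in the scene too. Leave any orange or turquoise look-alike of the end_cap alone.

How it is judged:
By the outcome, as a careful person would: the job done as asked, in the order asked, and still so for the second after the job is handed in, with the robot touching nothing.
It also fails if it takes over 56 s, if anything falls off the work surface, if the arm or the gripper's body presses on something with over 40 N, if the wrist force passes 120 N, or if a joint passes its speed limit or range.

## Working session

There is one attempt and no reset: what is moved stays moved. The work goes in short steps, Python scripts to look and compute and a shell command to move; the robot and the scene stay as the last step left them, time stands still between calls to the robot, and variables do not carry over. Pictures are saved under pics/ and viewed, and the job is handed in when it is done.

```bash
ls; mkdir -p pics
python3 - <<'E'
from station import state, vision
import cv2, numpy as np
s=state(); print({k:np.round(v,3).tolist() for k,v in s.items()})
for n in ("scene","top"):
    d=vision.snapshot(n); cv2.imwrite(f"pics/{n}0.png",d["frame"]); print(n,d["vfov"],d["cx"],d["cy"],np.round(d["extrinsics"],3).tolist(),[k for k in d])
print(state()["time"])
E
```

```text
pics
{'time': 0.0, 'joints': [1.254, 0.469, -0.049, 1.534, 0.024, 1.141, -0.082], 'joint_vel': [0.002, -0.001, -0.001, 0.001, -0.001, -0.002, -0.001], 'effort': [-0.001, -51.031, -0.047, -23.771, 0.011, 0.007, 0.0], 'position': [0.191, -0.647, 0.23], 'tcp_rot': [-0.566, 0.424, -0.423, 0.567], 'contact_force': [0.262, 0.274, -0.11], 'ft_torque': [-0.04, -0.003, -0.031], 'finger_gap': 0.085}
scene 44.2142182134619 263.740241220342 188.61542436236422 [[0.332, -0.8, 0.499, 0.968], [0.943, 0.276, -0.186, -0.206], [0.011, 0.532, 0.846, 0.98], [0.0, 0.0, 0.0, 1.0]] ['frame', 'vfov', 'cx', 'cy', 'extrinsics']
top 42.31110719641648 251.761021170021 191.11166167215654 [[-0.094, 0.97, -0.224, 0.233], [-0.996, -0.092, 0.018, -0.004], [-0.003, 0.225, 0.974, 1.293], [0.0, 0.0, 0.0, 1.0]] ['frame', 'vfov', 'cx', 'cy', 'extrinsics']
0.1
```

View pics/scene0.png

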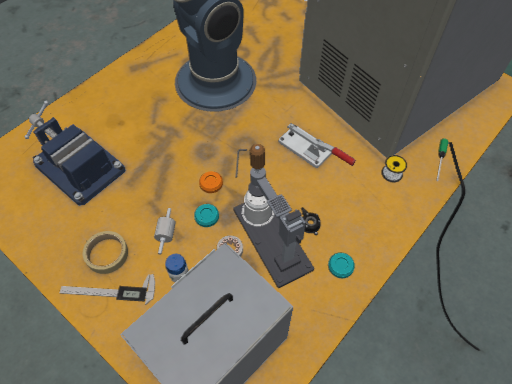

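View pics/top0.png

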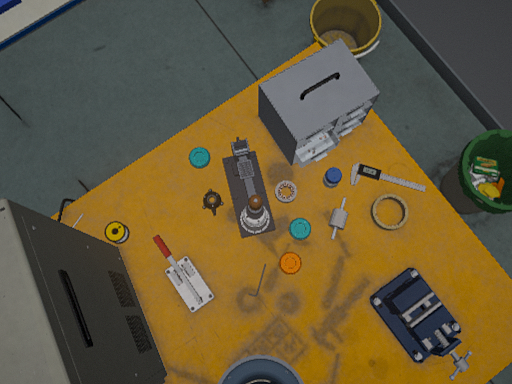

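```bash
cat > h.py <<'E'
from station import state, vision
import cv2, numpy as np
from scipy.spatial.transform import Rotation as R
def snap(n):
    d=vision.snapshot(n); d["f"]=192/np.tan(np.radians(d["vfov"]/2)); return d
def proj(d,P):
    P=np.atleast_2d(P); E=np.array(d["extrinsics"]); c=(P-E[:3,3])@E[:3,:3]
    return np.c_[d["cx"]+d["f"]*c[:,0]/-c[:,2], d["cy"]-d["f"]*c[:,1]/-c[:,2]]
def ray(d,uv):
    E=np.array(d["extrinsics"]); v=E[:3,:3]@np.array([(uv[0]-d["cx"])/d["f"],-(uv[1]-d["cy"])/d["f"],-1]); return E[:3,3],v
def onz(d,uv,z):
    o,v=ray(d,uv); return o+v*(z-o[2])/v[2]
def tri(d1,u1,d2,u2):
    A=[];b=[]
    for d,u in((d1,u1),(d2,u2)):
        o,v=ray(d,u); v=v/np.linalg.norm(v); M=np.eye(3)-np.outer(v,v); A.append(M);b.append(M@o)
    return np.linalg.lstsq(np.vstack(A),np.hstack(b),rcond=None)[0]
def toworld(d,p):
    E=np.array(d["extrinsics"]); return E[:3,:3]@p+E[:3,3]
def crop(d,x0,y0,x1,y1,k,name,pts=None):
    im=cv2.resize(d["frame"][y0:y1,x0:x1],None,fx=k,fy=k,interpolation=cv2.INTER_CUBIC)
    if pts is not None:
        for u,v in pts: cv2.circle(im,(int((u-x0+.5)*k),int((v-y0+.5)*k)),3,(0,0,255),1)
    cv2.imwrite("pics/"+name,im)
E
python3 - <<'E'
from h import *
D={n:snap(n) for n in("scene","top")}
for n in D:
    for l in("clamp_stand","jaw","push_spot","handle_grip","pad","spindle","end_cap","motor_can"):
        r=vision.boxes_of(n,l); print(n,l,[(round(x["p"],2),np.round(toworld(D[n],np.array(x["position"])),3).tolist()) for x in r[:4]])
crop(D["scene"],220,130,330,290,5-1.3,"s1.png"); crop(D["top"],180,130,310,250,6,"t1.png")
print(state()["time"])
E
```

```text
scene clamp_stand [(0.74, [0.549, -0.024, 0.031])]
scene jaw [(0.6, [0.516, -0.026, 0.186]), (0.2, [0.483, -0.035, 0.049])]
scene push_spot [(0.7, [0.509, -0.024, 0.185])]
scene handle_grip [(0.73, [0.46, -0.03, 0.245])]
scene pad [(0.53, [0.468, -0.039, 0.13])]
scene spindle [(0.56, [0.46, -0.032, 0.232])]
scene end_cap [(0.94, [0.425, -0.146, 0.014]), (0.76, [0.339, -0.11, 0.015]), (0.62, [0.642, 0.096, 0.014]), (0.5, [0.467, -0.037, 0.088])]
scene motor_can [(0.68, [0.458, -0.032, 0.245]), (0.62, [0.483, -0.038, 0.05])]
top clamp_stand [(0.71, [0.529, -0.018, 0.017])]
top jaw [(0.91, [0.523, -0.02, 0.189]), (0.68, [0.52, -0.021, 0.185])]
top push_spot [(0.73, [0.521, -0.022, 0.188])]
top handle_grip [(0.7, [0.44, -0.027, 0.255])]
top pad [(0.68, [0.444, -0.03, 0.127])]
top spindle [(0.74, [0.443, -0.023, 0.256])]
top end_cap [(0.91, [0.633, 0.105, 0.017]), (0.69, [0.329, -0.107, 0.018]), (0.56, [0.417, -0.14, 0.016]), (0.51, [0.437, -0.023, 0.087])]
top motor_can [(0.66, [0.43, -0.03, 0.063])]
1.0
```

View pics/s1.png

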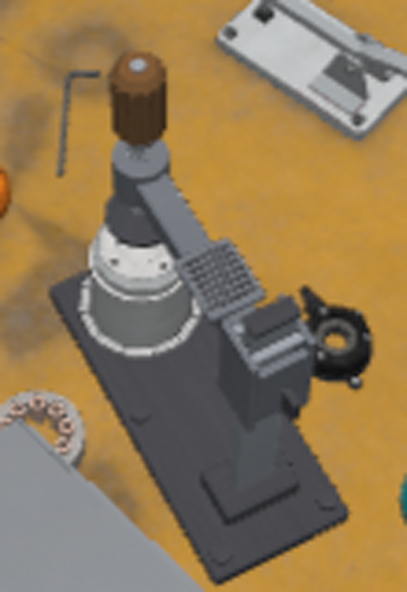

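View pics/t1.png

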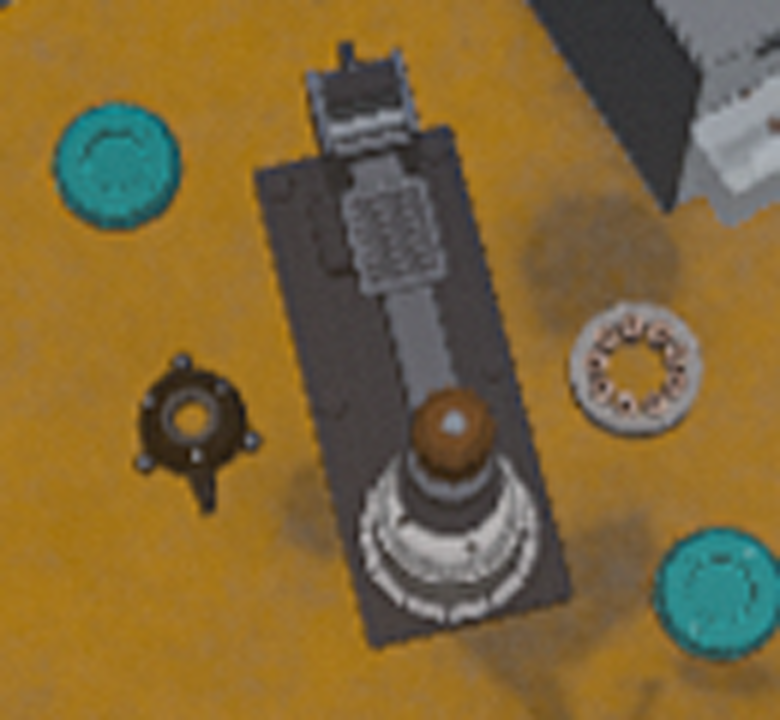

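```bash
cat > fit.py <<'E'
from h import *
from scipy.optimize import least_squares
D={n:snap(n) for n in("scene","top")}
T=lambda *p:[(180+a/6-.5,130+b/6-.5) for a,b in p]
S=lambda *p:[(220+a/3.7-.5,130+b/3.7-.5) for a,b in p]
X,Y,Z=111,46,14
plate=[(21,17),(21,-17),(-21,-17),(-21,17)]
obs=[]
tc=T((258,172),(450,127),(572,598),(375,648)); 
# +x end = far from robot; stand +y ?
def model(p):
    x,y,yaw,zp,zh=p
    c,s=np.cos(yaw),np.sin(yaw); M=np.array([[c,-s],[s,c]])
    W=lambda a,b,z:np.r_[np.array([x,y])+M@[a/1e3,b/1e3],z]
    foot=[W(X,Y,.014),W(X,-Y,.014),W(-X,-Y,.014),W(-X,Y,.014)]
    pl=[W(20+a,b,zp+a*.038e-3) for a,b in plate]
    h=W(-70,0,zh)
    return foot,pl,h
pt=T((343,200),(436,178),(447,275),(362,295)); ps=S((228,238),(177,262),(208,318),(265,293))
def res(p):
    f,pl,h=model(p)
    r=[]
    r+=list((proj(D["top"],f)-np.array(tc)).ravel())
    sf=S((348,515),(215,583),(50,290)); r+=list((proj(D["scene"],[f[0],f[1],f[2]])-np.array(sf)).ravel())
    r+=list((proj(D["top"],np.mean(pl,0))-np.mean(pt,0)).ravel()); r+=list((proj(D["scene"],np.mean(pl,0))-np.mean(ps,0)).ravel())
    r+=list((proj(D["top"],h)-np.array(T((453,420)))).ravel()); r+=list((proj(D["scene"],h)-np.array(S((138,65)))).ravel())
    return np.array(r)
q=least_squares(res,[.53,-.02,.1,.19,.26],loss="soft_l1")
if __name__=="__main__":
    print(q.x,np.round(res(q.x).reshape(-1,2),1).tolist())
    f,pl,h=model(q.x); print(np.round(np.mean(pl,0),4),np.round(h,4))
    print(np.round(tri(D["top"],T((453,420))[0],D["scene"],S((138,65))[0]),4), np.round(tri(D["top"],np.mean(pt,0),D["scene"],np.mean(ps,0)),4))
    E=R.from_quat(state()["tcp_rot"]).as_matrix(); print(np.round(E,3), state()["time"])
E
python3 fit.py
```

```text
[ 0.52332688 -0.01871171  0.14686823  0.18373382  0.26279903] [[-0.6, -0.4], [0.7, -0.7], [0.8, 0.1], [-0.8, 0.1], [0.5, -1.3], [-0.4, -1.1], [-1.0, -1.7], [-0.1, -0.5], [-0.3, 0.2], [0.0, -1.3], [0.5, 0.3]]
[ 0.5431 -0.0158  0.1837] [ 0.4541 -0.029   0.2628]
[ 0.4516 -0.0289  0.2605] [ 0.5423 -0.0154  0.1829]
[[ 0.284  0.     0.959]
 [-0.959 -0.     0.284]
 [ 0.    -1.     0.   ]] 1.1
```

```bash
python3 -m crank '[[0,0,0,0,-0.04,0,0],[0,0,0,0,-0.04,0,0],[0,0,0,0,-0.04,0,0.5],[0,0,0,0,-0.04,0,1],[0,0,0,-0.03,-0.01,0.03,1],[0,0,0,-0.03,0,0.03,1],[0,0,0,-0.03,0,0.03,1],[0,0,0,-0.03,0,0.03,1],[0,0,0,-0.03,0,0.03,1],[0,0,0,-0.03,0,0.03,1]]'
```

```text
time: 2.1
position: [0.3129, -0.4218, 0.4069]
tcp_rot: [0.564, -0.427, 0.427, -0.563]
contact_force: [-0.3, -0.2, 0.5]
finger_gap: 0.0001
```

```bash
cat > go.py <<'E'
from h import *
import sys
def rel(target, yawdeg=None):
    s=state(); M=R.from_quat(s["tcp_rot"]).as_matrix(); d=M.T@(np.array(target)-s["position"])
    print("t",round(s["time"],2),"pos",np.round(s["position"],4),"shift tool",np.round(d,4),"F",np.round(s["contact_force"],1),"Tq",np.round(s["ft_torque"],2),"gap",round(s["finger_gap"],4),"q7",round(s["joints"][6],3))
    if yawdeg is not None:
        y=np.radians(yawdeg); c,q=np.cos(y),np.sin(y)
        # z along (c,q,0), y down, x = y cross z
        yy=np.array([0,0,-1.]); zz=np.array([c,q,0]); G=np.c_[np.cross(yy,zz),yy,zz]
        print("rotvec tool",np.round(R.from_matrix(M.T@G).as_rotvec(),4))
if __name__=="__main__":
    a=[float(v) for v in sys.argv[1:]]; rel(a[:3],a[3] if len(a)>3 else None)
E
python3 go.py 0.536 -0.017 0.3 8.4
```

```text
t 2.1 pos [ 0.3129 -0.4218  0.4069] shift tool [-0.3294  0.1061  0.3246] F [-0.3 -0.2  0.5] Tq [-0.02 -0.01  0.04] gap 0.0001 q7 -0.467
rotvec tool [0.0015 0.1275 0.001 ]
```

```bash
python3 -m crank '[[0,0,0,-0.035,0,0.034,1],[0,0,0,-0.035,0,0.034,1],[0,0,0,-0.035,0,0.034,1],[0,0,0,-0.035,0,0.034,1],[0,0,0,-0.035,0,0.034,1],[0,0,0,-0.035,0,0.034,1],[0,0,0,-0.035,0,0.034,1],[0,0,0,-0.03,0.0,0.03,1],[0,0.06,0,-0.02,0.03,0.02,1],[0,0.06,0,-0.01,0.02,0.01,1]]'; python3 go.py 0.536 -0.017 0.2 8.4
```

```text
time: 3.1
position: [0.5242, -0.03, 0.3609]
tcp_rot: [-0.536, 0.454, -0.465, 0.539]
contact_force: [0.3, -0.5, -0.8]
finger_gap: -0.0002
t 3.1 pos [ 0.5242 -0.03    0.3609] shift tool [-0.0123  0.161   0.0116] F [ 0.3 -0.5 -0.8] Tq [-0.05 -0.   -0.01] gap -0.0002 q7 -1.531
rotvec tool [-0.0129  0.0092  0.0082]
```

```bash
python3 -m crank '[[-0.012,0.009,0.008,-0.012,0.03,0.011,1],[0,0,0,0,0.03,0,1],[0,0,0,0,0.03,0,1],[0,0,0,0,0.03,0,1],[0,0,0,0,0,0,1]]'; python3 go.py 0.536 -0.017 0.2 8.4
python3 - <<'E'
from h import *
for n,b in(("scene",(200,60,350,210)),("top",(180,110,310,230))):
    d=snap(n); crop(d,*b,4,n+"2.png",proj(d,[[.536,-.017,.1837],state()["position"]]))
E
```

```text
time: 3.6
position: [0.5342, -0.0114, 0.2357]
tcp_rot: [-0.536, 0.461, -0.46, 0.537]
contact_force: [0.7, -0.3, -0.4]
finger_gap: 0.0003
t 3.6 pos [ 0.5342 -0.0114  0.2357] shift tool [0.0058 0.0357 0.001 ] F [ 0.7 -0.3 -0.4] Tq [-0.06  0.05 -0.03] gap 0.0003 q7 -1.637
rotvec tool [-0.0002  0.0064 -0.0015]
```

View pics/scene2.png

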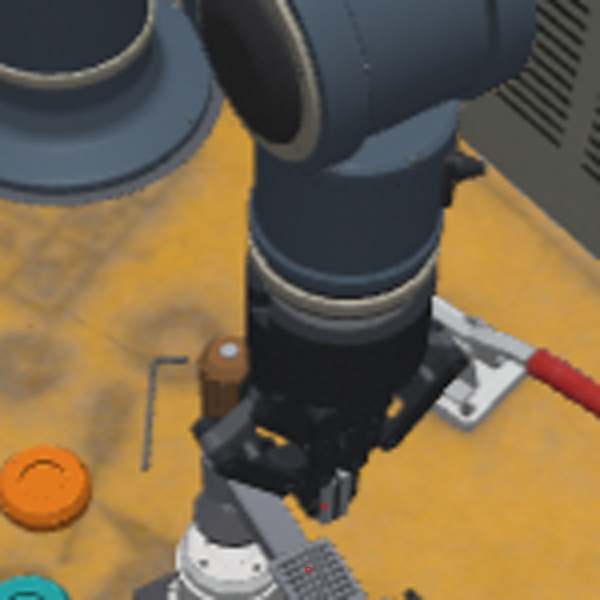

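View pics/top2.png

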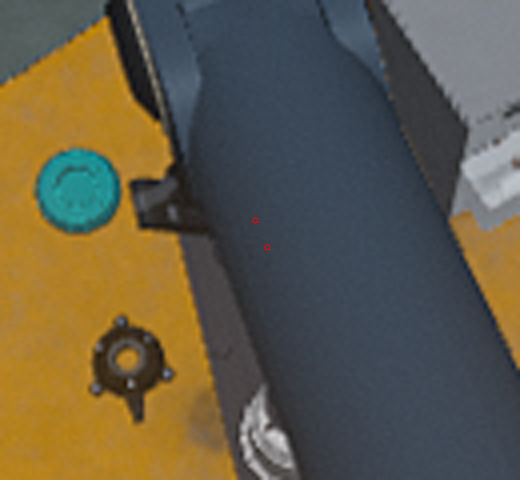

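```bash
python3 -m crank '[[0,0.006,0,0.006,0.012,0.001,1],[0,0,0,0,0.012,0,1],[0,0,0,0,0.008,0,1],[0,0,0,0,0,0,1]]'; python3 go.py 0.536 -0.017 0.185 8.4
```

```text
time: 4.1
position: [0.5427, -0.0179, 0.2105]
tcp_rot: [-0.531, 0.458, -0.467, 0.539]
contact_force: [-0.5, -0.6, -0.0]
finger_gap: -0.0002
t 4.1 pos [ 0.5427 -0.0179  0.2105] shift tool [-0.0019  0.0254 -0.007 ] F [-0.5 -0.6 -0. ] Tq [ 0.01 -0.01  0.01] gap -0.0002 q7 -1.655
rotvec tool [-0.0175 -0.0025  0.0022]
```

```bash
python3 -m crank '[[-0.017,0,0.002,-0.002,0,-0.006,1],[0,0,0,0,0,0,1]]'; python3 go.py 0.536 -0.017 0.185 8.4
```

```text
time: 4.3
position: [0.5361, -0.0166, 0.2107]
tcp_rot: [0.535, -0.463, 0.463, -0.535]
contact_force: [-0.2, 0.5, 0.1]
finger_gap: -0.0001
t 4.3 pos [ 0.5361 -0.0166  0.2107] shift tool [ 0.0004  0.0257 -0.0002] F [-0.2  0.5  0.1] Tq [-0.05  0.   -0.03] gap -0.0001 q7 -1.655
rotvec tool [ 0.0006 -0.0024 -0.0001]
```

```bash
python3 -m crank '[[0,0,0,0,0.005,0,1],[0,0,0,0,0.005,0,1],[0,0,0,0,0.004,0,1],[0,0,0,0,0.002,0,1],[0,0,0,0,0.002,0,1]]'; python3 go.py 0.536 -0.017 0.185 8.4
```

```text
time: 4.8
position: [0.5366, -0.0163, 0.192]
tcp_rot: [-0.535, 0.462, -0.463, 0.535]
contact_force: [1.0, 0.3, 0.3]
finger_gap: 0.0004
t 4.8 pos [ 0.5366 -0.0163  0.192 ] shift tool [ 0.0006  0.007  -0.0007] F [1.  0.3 0.3] Tq [-0.   -0.01  0.01] gap 0.0004 q7 -1.67
rotvec tool [-0.0011 -0.0019  0.0003]
```

```bash
python3 -m crank '[[0,0,0,0,0.002,0,1],[0,0,0,0,0.002,0,1],[0,0,0,0,0.002,0,1]]'; python3 -m crank '[[0,0,0,0,0.002,0,1],[0,0,0,0,0.002,0,1],[0,0,0,0,0.002,0,1]]'; python3 -m crank '[[0,0,0,0,0.002,0,1],[0,0,0,0,0.002,0,1]]'
```

```text
time: 5.1
position: [0.5367, -0.0163, 0.1856]
tcp_rot: [-0.535, 0.462, -0.463, 0.535]
contact_force: [-2.6, 0.6, 8.1]
finger_gap: 0.0001
time: 5.4
position: [0.5367, -0.0163, 0.1829]
tcp_rot: [0.535, -0.462, 0.463, -0.534]
contact_force: [-4.3, -0.2, 9.5]
finger_gap: 0.0005
time: 5.6
position: [0.5367, -0.0163, 0.1815]
tcp_rot: [0.535, -0.461, 0.464, -0.534]
contact_force: [-4.1, -0.9, 9.1]
finger_gap: 0.0
```

```bash
python3 -m crank '[[0,0,0,0,0.002,0,1],[0,0,0,0,0.002,0,1],[0,0,0,0,0.002,0,1],[0,0,0,0,0.002,0,1]]'; python3 -m crank '[[0,0,0,0,0.003,0,1],[0,0,0,0,0.003,0,1]]';python3 go.py 0.536 -0.017 0.185 8.4
```

```text
time: 6.0
position: [0.5367, -0.0163, 0.1788]
tcp_rot: [0.536, -0.461, 0.465, -0.533]
contact_force: [-3.7, -0.2, 8.3]
finger_gap: -0.0
time: 6.2
position: [0.5367, -0.0163, 0.1758]
tcp_rot: [0.536, -0.46, 0.466, -0.533]
contact_force: [-3.9, -1.1, 10.4]
finger_gap: 0.0001
t 6.2 pos [ 0.5367 -0.0163  0.1758] shift tool [ 0.0007 -0.0092 -0.0008] F [-3.9 -1.1 10.4] Tq [-0.03  0.94 -0.04] gap 0.0001 q7 -1.694
rotvec tool [-0.0012 -0.0035  0.0096]
```

Run:
```python
from h import *
d=snap("scene"); crop(d,200,130,350,290,3.75,"scene3.png")
```

```text
(no output)
```

View pics/scene3.png

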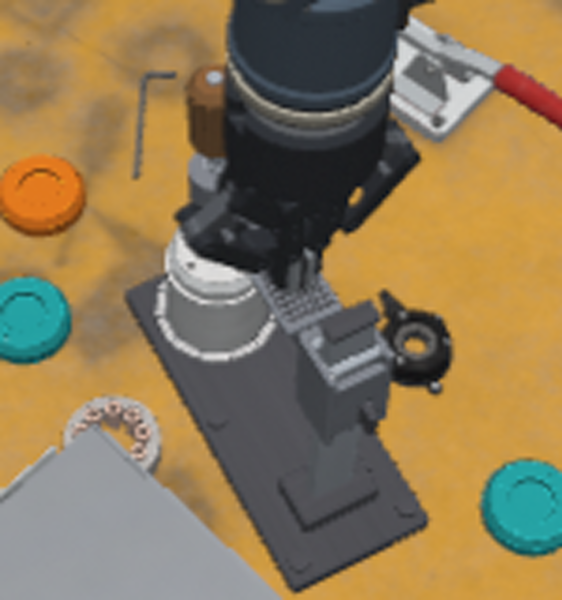

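```bash
python3 -m crank '[[0,0,0.003,0,0.003,0,1],[0,0,0.003,0,0.003,0,1],[0,0,0.003,0,0.003,0,1],[0,0,0.003,0,0.003,0,1]]'; python3 -m crank '[[0,0,0,0,0.003,0,1],[0,0,0,0,0.003,0,1],[0,0,0,0,0.003,0,1],[0,0,0,0,0.003,0,1]]';python3 go.py 0.536 -0.017 0.185 8.4
```

```text
time: 6.65
position: [0.5367, -0.0163, 0.1697]
tcp_rot: [-0.534, 0.462, -0.464, 0.534]
contact_force: [-4.3, 0.2, 10.6]
finger_gap: -0.0
time: 7.05
position: [0.5367, -0.0163, 0.1637]
tcp_rot: [0.535, -0.461, 0.465, -0.533]
contact_force: [-4.0, 0.2, 11.4]
finger_gap: 0.0003
t 7.05 pos [ 0.5367 -0.0163  0.1637] shift tool [ 0.0007 -0.0212 -0.0008] F [-4.   0.2 11.4] Tq [-0.11  0.9   0.  ] gap 0.0003 q7 -1.701
rotvec tool [-0.0015 -0.0045  0.0053]
```

```bash
for i in 1 2 3; do python3 -m crank '[[0,0,0.001,0,0.002,0,1],[0,0,0.001,0,0.002,0,1],[0,0,0.001,0,0.002,0,1],[0,0,0.001,0,0.002,0,1]]' | grep -E "pos|forc"; done;python3 go.py 0.536 -0.017 0.185 8.4
```

```text
position: [0.5367, -0.0163, 0.161]
contact_force: [-2.9, -0.1, 8.6]
position: [0.5367, -0.0163, 0.1579]
contact_force: [-3.1, -0.3, 8.6]
position: [0.5368, -0.0163, 0.1544]
contact_force: [-1.8, -0.3, 2.3]
t 8.25 pos [ 0.5368 -0.0163  0.1544] shift tool [ 0.0007 -0.0306 -0.0009] F [-1.8 -0.3  2.3] Tq [-0.01  0.25 -0.06] gap 0.0 q7 -1.707
rotvec tool [-0.0022 -0.0057  0.0031]
```

```bash
for i in 1 2 3 4; do python3 -m crank '[[0,0,0,0,0.0015,0,1],[0,0,0,0,0.0015,0,1]]' | grep -E "pos|forc"; done;python3 go.py 0.536 -0.017 0.185 8.4;  python3 - <<'E'
from h import *
d=snap("scene"); crop(d,200,130,350,290,3.75,"scene4.png")
E
```

```text
position: [0.5372, -0.0162, 0.1518]
contact_force: [-1.0, -1.0, 2.3]
position: [0.5376, -0.0162, 0.1492]
contact_force: [-0.8, -0.4, 7.0]
position: [0.5379, -0.0161, 0.1475]
contact_force: [-5.6, 0.5, 14.6]
position: [0.5379, -0.0161, 0.1473]
contact_force: [-5.3, -1.4, 14.7]
t 9.05 pos [ 0.5379 -0.0161  0.1473] shift tool [ 0.0009 -0.0377 -0.0019] F [-5.3 -1.4 14.7] Tq [-0.13  1.3   0.02] gap -0.0001 q7 -1.718
rotvec tool [-0.0027 -0.0062  0.0062]
```

View pics/scene4.png

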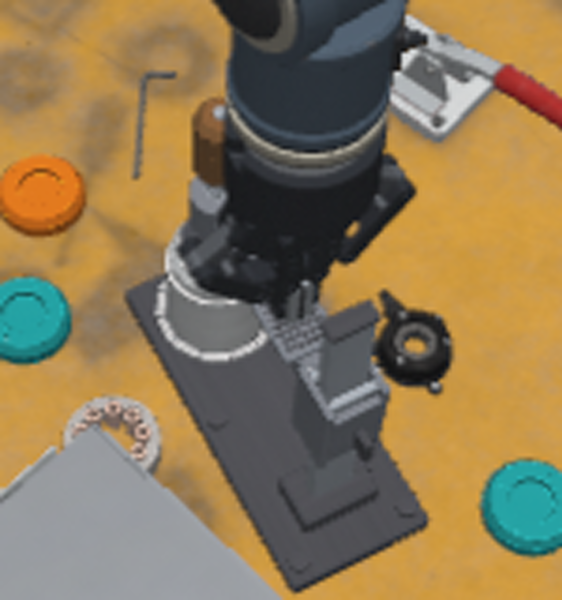

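```bash
python3 -m crank '[[0,0,0,0,-0.003,0,1],[0,0,0,0,-0.01,0,1],[0,0,0,0,-0.03,0,1],[0,0,0,0,-0.04,0,1],[0,0,0,0,-0.04,0,0.5],[0,0,0,0,-0.04,0,0],[0,-0.14,0,0.03,-0.04,0,0],[0,-0.14,0,0.03,-0.02,0,0],[0,-0.14,0,0.03,0,0,0],[0,-0.14,0,0.04,0,0,0]]'
```

```text
time: 10.1
position: [0.5842, -0.1296, 0.3819]
tcp_rot: [0.647, -0.285, 0.29, -0.645]
contact_force: [0.8, 0.7, -0.4]
finger_gap: 0.0847
```

```bash
python3 - <<'E'
from h import *
d=snap("scene"); crop(d,200,110,350,260,4,"scene5.png")
d=snap("top"); crop(d,180,120,310,240,5,"top5.png")
E
python3 go.py 0.454 -0.029 0.19
```

```text
t 10.2 pos [ 0.5854 -0.1363  0.3794] shift tool [-0.1686  0.1883 -0.028 ] F [-0.2 -1.  -0.2] Tq [0.   0.01 0.05] gap 0.0854 q7 -0.845
```

View pics/scene5.png

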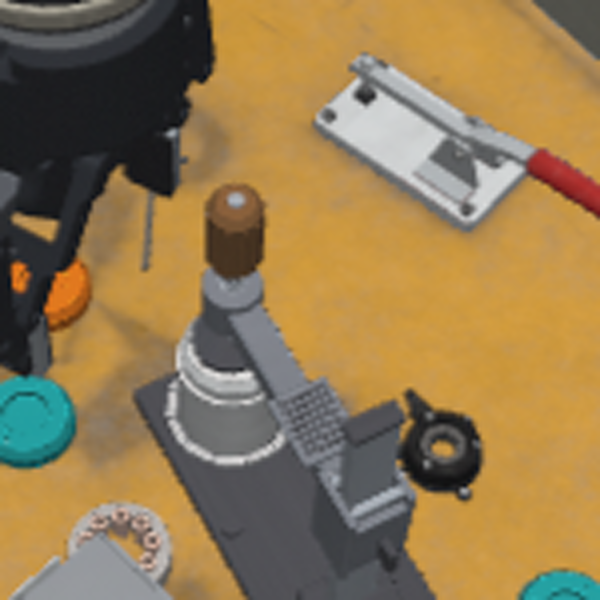

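View pics/top5.png

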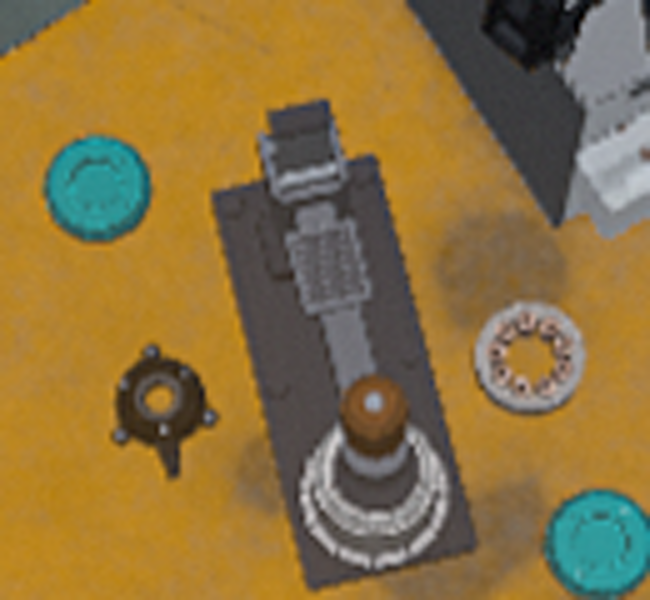

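```bash
python3 - <<'E'
from h import *
s=snap("scene");t=snap("top")
us=(200+236/4-.5,110+200/4-.5);ut=(180+373/5-.5,120+400/5-.5)
h=tri(t,ut,s,us); print("handle top",h,proj(t,h)-ut,proj(s,h)-us)
b=(200+234/4-.5,110+276/4-.5) # scene underside near edge
# push plate centre
p=tri(t,(180+330/5-.5,120+265/5-.5),s,(200+312/4-.5,110+420/4-.5)); print("plate",p)
for n,d in(("scene",s),("top",t)):
    for l in("handle_grip","end_cap","pad"):
        print(n,l,[(round(x["p"],2),np.round(toworld(d,np.array(x["position"])),3).tolist()) for x in vision.boxes_of(n,l)[:5]])
E
python3 go.py 0.451 -0.029 0.30
```

```text
handle top [ 0.45854399 -0.02771781  0.22865708] [[0.12400879 0.02406018]] [[ 0.14153097 -0.00869246]]
plate [ 0.54365207 -0.0158457   0.14571887]
scene handle_grip [(0.81, [0.465, -0.028, 0.219]), (0.31, [0.47, -0.046, 0.088])]
scene end_cap [(0.69, [0.64, 0.098, 0.014]), (0.62, [0.47, -0.046, 0.087]), (0.6, [0.428, -0.143, 0.016]), (0.59, [0.346, -0.1, 0.012])]
scene pad [(0.53, [0.466, -0.044, 0.101])]
top handle_grip [(0.52, [0.449, -0.028, 0.224])]
top end_cap [(0.95, [0.33, -0.106, 0.016]), (0.89, [0.414, -0.136, 0.016]), (0.84, [0.631, 0.107, 0.021])]
top pad [(0.48, [0.438, -0.029, 0.097])]
t 10.6 pos [ 0.5837 -0.1285  0.3802] shift tool [-0.163   0.0793 -0.0329] F [-0.5 -0.2  1. ] Tq [ 0.01 -0.01  0.03] gap 0.0852 q7 -0.848
```

```bash
cat > go2.py <<'E'
from h import *
import sys
x,y,z,yaw=[float(v) for v in sys.argv[1:5]]; tilt=float(sys.argv[5]) if len(sys.argv)>5 else .04
s=state(); M=R.from_quat(s["tcp_rot"]).as_matrix(); sy=.147
a=np.array([-np.sin(tilt)*np.cos(sy),-np.sin(tilt)*np.sin(sy),-np.cos(tilt)])
q=np.radians(yaw); zz=np.array([np.cos(q),np.sin(q),0]); zz-=a*(a@zz); zz/=np.linalg.norm(zz)
G=np.c_[np.cross(a,zz),a,zz]
T=np.array([x,y,z]); d=M.T@(T-s["position"])
print("t",round(s["time"],2),"pos",np.round(s["position"],4),"shift",np.round(d,4),"rot",np.round(R.from_matrix(M.T@G).as_rotvec(),3),"yaw",round(np.degrees(np.arctan2(M[1,2],M[0,2])),1),"off-axis xy at this z",np.round((s["position"]-T)[:2]-a[:2]/a[2]*(s["position"]-T)[2],4),"F",np.round(s["contact_force"],1),"Tq",np.round(s["ft_torque"],3),"gap",round(s["finger_gap"],4),"q7",round(s["joints"][6],3))
E
python3 go2.py 0.458 -0.028 0.29 75; python3 go2.py .458 -.028 .29 41
```

```text
t 10.6 pos [ 0.5837 -0.1285  0.3802] shift [-0.1592  0.0893 -0.027 ] rot [-0.024 -0.582  0.036] yaw 41.7 off-axis xy at this z [ 0.1221 -0.101 ] F [-0.5 -0.2  1. ] Tq [ 0.013 -0.01   0.026] gap 0.0852 q7 -0.848
t 10.6 pos [ 0.5837 -0.1285  0.3802] shift [-0.1592  0.0893 -0.027 ] rot [-0.033  0.012  0.027] yaw 41.7 off-axis xy at this z [ 0.1221 -0.101 ] F [-0.5 -0.2  1. ] Tq [ 0.013 -0.01   0.026] gap 0.0852 q7 -0.848
```

```bash
python3 -m crank '[[0,0,0,-0.04,0.01,-0.007,0],[0,0,0,-0.04,0.02,-0.007,0],[0,0,0,-0.04,0.02,-0.007,0],[0,0,0,-0.03,0.02,-0.005,0],[-0.006,-0.14,0.009,0,0.01,0,0],[-0.006,-0.14,0.009,0,0,0,0],[-0.006,-0.14,0.009,0,0,0,0],[-0.006,-0.13,0.009,0,0,0,0],[0,0,0,0,0,0,0]]'; python3 go2.py 0.458 -0.028 0.26 75
```

```text
time: 11.5
position: [0.457, -0.0253, 0.2965]
tcp_rot: [0.707, -0.106, 0.08, -0.695]
contact_force: [-0.2, 0.3, -0.8]
finger_gap: 0.0852
t 11.5 pos [ 0.457  -0.0253  0.2965] shift [ 0.0029  0.0365 -0.0015] rot [ 0.005 -0.003  0.003] yaw 74.9 off-axis xy at this z [-0.0025  0.0024] F [-0.2  0.3 -0.8] Tq [-0.008 -0.051  0.037] gap 0.0852 q7 -0.396
```

```bash
python3 -m crank '[[0.005,-0.003,0.003,0.003,0.02,-0.0015,0],[0,0,0,0,0.015,0,0],[0,0,0,0,0,0,0]]'; python3 go2.py 0.457 -0.028 0.187 75
```

```text
time: 11.8
position: [0.4584, -0.027, 0.2617]
tcp_rot: [0.705, -0.107, 0.082, -0.696]
contact_force: [-0.2, -0.1, 0.3]
finger_gap: 0.0854
t 11.8 pos [ 0.4584 -0.027   0.2617] shift [ 0.0014  0.0747 -0.0001] rot [ 0.001 -0.007  0.004] yaw 74.6 off-axis xy at this z [-0.0016  0.0006] F [-0.2 -0.1  0.3] Tq [0.068 0.044 0.026] gap 0.0854 q7 -0.422
```

```bash
python3 -m crank '[[0.001,-0.007,0.004,0.0014,0.02,0,0],[0,0,0,0,0.02,0,0],[0,0,0,0,0.02,0,0],[0,0,0,0,0.012,0,0],[0,0,0,0,0,0,0]]'; python3 go2.py 0.457 -0.028 0.187 75;  python3 - <<'E'
from h import *
d=snap("scene"); crop(d,190,60,340,260,3,"scene6.png",proj(d,[[.457,-.028,.2067]]))
E
```

```text
time: 12.3
position: [0.4594, -0.0271, 0.1915]
tcp_rot: [0.705, -0.106, 0.084, -0.696]
contact_force: [0.3, -0.1, 0.0]
finger_gap: 0.0857
t 12.3 pos [ 0.4594 -0.0271  0.1915] shift [-0.002   0.0046 -0.0014] rot [-0.001 -0.008  0.008] yaw 74.6 off-axis xy at this z [0.0022 0.0008] F [ 0.3 -0.1  0. ] Tq [-0.043 -0.016  0.004] gap 0.0857 q7 -0.497
```

View pics/scene6.png

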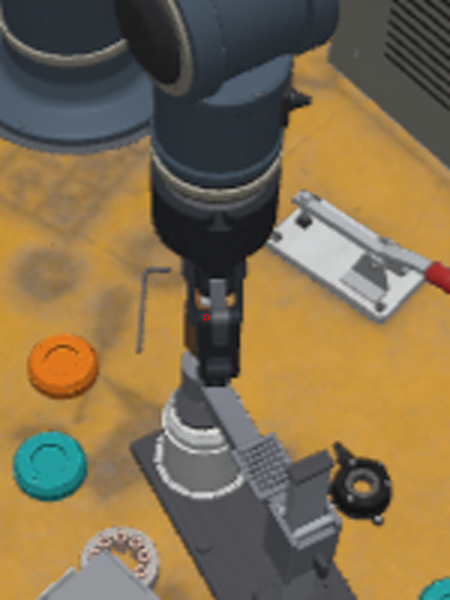

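```bash
python3 -m crank '[[-0.001,-0.008,0.008,-0.002,0.004,-0.001,0.2],[0,0,0,0,0,0,0.4],[0,0,0,0,0,0,0.4]]'; python3 go2.py 0.457 -0.028 0.187 75
```

```text
time: 12.65
position: [0.4594, -0.0274, 0.1906]
tcp_rot: [0.705, -0.104, 0.081, -0.697]
contact_force: [0.4, 0.3, 1.1]
finger_gap: 0.051
t 12.65 pos [ 0.4594 -0.0274  0.1906] shift [-0.0021  0.0037 -0.0011] rot [-0.    -0.001  0.005] yaw 75.0 off-axis xy at this z [0.0023 0.0006] F [0.4 0.3 1.1] Tq [-0.021 -0.062 -0.04 ] gap 0.051 q7 -0.491
```

```bash
python3 -m crank '[[0,0,0,-0.002,0.004,-0.001,0.4],[0,0,0,-0.002,0.002,-0.001,0.4],[0,0,0,0,0,0,0.4]]'; python3 go2.py 0.457 -0.028 0.187 75
```

```text
time: 12.95
position: [0.455, -0.0285, 0.1852]
tcp_rot: [0.705, -0.104, 0.081, -0.697]
contact_force: [-0.1, 0.6, 0.4]
finger_gap: 0.0509
t 12.95 pos [ 0.455  -0.0285  0.1852] shift [ 0.0018 -0.0019  0.001 ] rot [-0.    -0.001  0.007] yaw 75.0 off-axis xy at this z [-0.002  -0.0005] F [-0.1  0.6  0.4] Tq [-0.013 -0.035  0.028] gap 0.0509 q7 -0.491
```

```bash
python3 -m crank '[[0,0,0,0.002,-0.001,0.001,0.5],[0,0,0,0,0,0,0.5],[0,0,0,0,0,0,0.55]]'; python3 go2.py 0.457 -0.028 0.187 75
```

```text
time: 13.25
position: [0.4574, -0.028, 0.1863]
tcp_rot: [0.705, -0.104, 0.082, -0.697]
contact_force: [0.1, -0.3, -0.1]
finger_gap: 0.0383
t 13.25 pos [ 0.4574 -0.028   0.1863] shift [-0.0004 -0.0007 -0.0001] rot [-0.    -0.001  0.007] yaw 75.0 off-axis xy at this z [ 0.0004 -0.    ] F [ 0.1 -0.3 -0.1] Tq [ 0.028 -0.026 -0.023] gap 0.0383 q7 -0.493
```

```bash
python3 -m crank '[[0,0,0,0,0,0,0.65],[0,0,0,0,0,0,0.8],[0,0,0,0,0,0,1],[0,0,0,0,0,0,1],[0,0,0,0,0,0,1]]'; python3 go2.py 0.457 -0.028 0.187 75
```

```text
time: 13.75
position: [0.4572, -0.0279, 0.1866]
tcp_rot: [0.705, -0.104, 0.081, -0.697]
contact_force: [-1.3, -0.9, 1.4]
finger_gap: 0.0276
t 13.75 pos [ 0.4572 -0.0279  0.1866] shift [-0.0001 -0.0004 -0.0001] rot [ 0.    -0.001  0.007] yaw 75.0 off-axis xy at this z [0.0002 0.0001] F [-1.3 -0.9  1.4] Tq [ 0.038  0.153 -0.009] gap 0.0276 q7 -0.493
```

```bash
python3 -m crank '[[0,0.1,0,0,0.0003,0,1],[0,0.1,0,0,0.0003,0,1],[0,0.1,0,0,0.0003,0,1]]'; python3 go2.py 0.457 -0.028 0.186 75
```

```text
time: 14.05
position: [0.4574, -0.0278, 0.1861]
tcp_rot: [0.684, -0.209, 0.189, -0.672]
contact_force: [-1.1, -1.2, 2.7]
finger_gap: 0.0274
t 14.05 pos [ 0.4574 -0.0278  0.1861] shift [-0.0002  0.0001 -0.0004] rot [-0.001 -0.309  0.007] yaw 57.3 off-axis xy at this z [0.0004 0.0002] F [-1.1 -1.2  2.7] Tq [-0.027  0.279  0.257] gap 0.0274 q7 -0.784
```

```bash
for i in 1 2 3; do python3 -m crank '[[0,0.1,0,0,0.0003,0,1],[0,0.1,0,0,0.0003,0,1]]' >/dev/null; python3 go2.py 0.457 -0.028 0.186 75; done
```

```text
t 14.25 pos [ 0.4575 -0.0278  0.1858] shift [-0.0003 -0.0002 -0.0005] rot [-0.001 -0.516  0.008] yaw 45.5 off-axis xy at this z [0.0005 0.0002] F [-1.2 -0.5  2.2] Tq [-0.025  0.246  0.231] gap 0.0273 q7 -0.981
t 14.45 pos [ 0.4576 -0.0279  0.1854] shift [-0.0003 -0.0005 -0.0006] rot [-0.001 -0.722  0.008] yaw 33.6 off-axis xy at this z [0.0007 0.0001] F [-0.4 -0.3  2.7] Tq [0.012 0.254 0.261] gap 0.0277 q7 -1.178
t 14.65 pos [ 0.4577 -0.028   0.1851] shift [-0.0003 -0.0009 -0.0007] rot [-0.001 -0.929  0.009] yaw 21.8 off-axis xy at this z [ 0.0007 -0.    ] F [-1.  -1.1  2.3] Tq [0.004 0.284 0.233] gap 0.0273 q7 -1.375
```

```bash
for i in 1 2 3; do python3 -m crank '[[0,0.1,0,0,0.0003,0,1],[0,0.1,0,0,0.0003,0,1]]' >/dev/null; python3 go2.py 0.457 -0.028 0.186 75; done
```

```text
t 14.85 pos [ 0.4578 -0.0282  0.1848] shift [-0.0003 -0.0012 -0.0008] rot [-0.002 -1.136  0.009] yaw 9.9 off-axis xy at this z [ 0.0008 -0.0002] F [-0.7 -0.7  2.4] Tq [0.044 0.308 0.234] gap 0.0276 q7 -1.573
t 15.05 pos [ 0.4578 -0.0283  0.1844] shift [-0.0003 -0.0016 -0.0008] rot [-0.002 -1.343  0.01 ] yaw -1.9 off-axis xy at this z [ 0.0008 -0.0003] F [-1.  -0.6  2.5] Tq [0.103 0.323 0.321] gap 0.0277 q7 -1.771
t 15.25 pos [ 0.4578 -0.0285  0.1841] shift [-0.0003 -0.0019 -0.0009] rot [-0.002 -1.549  0.01 ] yaw -13.8 off-axis xy at this z [ 0.0008 -0.0005] F [-1.4 -0.5  3.7] Tq [0.132 0.374 0.296] gap 0.0278 q7 -1.97
```

```bash
python3 -m crank '[[0,0.1,0,0,0.0003,0,1]]' | grep forc; python3 go2.py 0.457 -0.028 0.186 75; python3 -m crank '[[0,0.1,0,0,0.0003,0,1]]'|grep forc ; python3 go2.py 0.457 -0.028 0.186 75;python3 -m crank '[[0,0,0,0,0,0,1]]'|grep forc ; python3 go2.py 0.457 -0.028 0.186 75
python3 - <<'E'
from h import *
d=snap("scene"); crop(d,190,60,340,260,3,"scene7.png")
E
```

```text
contact_force: [-1.2, -0.8, 2.8]
t 15.35 pos [ 0.4577 -0.0286  0.1839] shift [-0.0003 -0.0021 -0.0009] rot [-0.003 -1.653  0.011] yaw -19.7 off-axis xy at this z [ 0.0008 -0.0006] F [-1.2 -0.8  2.8] Tq [0.095 0.351 0.251] gap 0.0275 q7 -2.069
contact_force: [-1.3, -1.4, 3.0]
t 15.45 pos [ 0.4577 -0.0287  0.1837] shift [-0.0003 -0.0023 -0.001 ] rot [-0.003 -1.756  0.011] yaw -25.6 off-axis xy at this z [ 0.0008 -0.0007] F [-1.3 -1.4  3. ] Tq [0.06  0.343 0.31 ] gap 0.0276 q7 -2.169
contact_force: [-0.3, -1.2, 1.7]
t 15.55 pos [ 0.4577 -0.0287  0.1838] shift [-0.0003 -0.0022 -0.001 ] rot [-0.003 -1.756  0.011] yaw -25.6 off-axis xy at this z [ 0.0008 -0.0007] F [-0.3 -1.2  1.7] Tq [0.069 0.161 0.003] gap 0.0277 q7 -2.168
```

View pics/scene7.png

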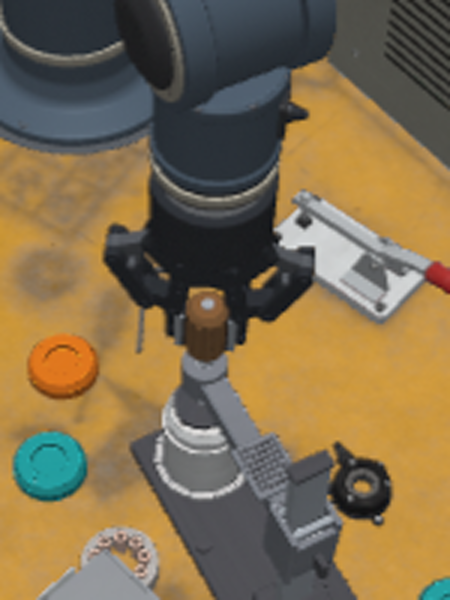

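```bash
python3 -m crank '[[0,0,0,0,0,0,0.6],[0,0,0,0,0,0,0.4],[0,0,0,0,0,0,0.2],[0,0,0,0,0,0,0],[0,0,0,0,0,0,0]]'; python3 go2.py 0.457 -0.028 0.186 75
```

```text
time: 16.1
position: [0.4582, -0.0287, 0.1833]
tcp_rot: [-0.391, 0.599, -0.595, 0.366]
contact_force: [0.1, -0.6, 0.2]
finger_gap: 0.0854
t 16.1 pos [ 0.4582 -0.0287  0.1833] shift [-0.     -0.0027 -0.0014] rot [-0.004 -1.75   0.011] yaw -25.3 off-axis xy at this z [ 0.0013 -0.0006] F [ 0.1 -0.6  0.2] Tq [ 0.049 -0.008 -0.038] gap 0.0854 q7 -2.163
```

```bash
python3 -m crank '[[0,0,0,0,-0.01,0,0],[0,0,0,0,-0.03,0,0],[0,0,0,0,-0.04,0,0],[0,0,0,0,-0.04,0,0],[0,0,0,0,-0.04,0,0],[0,0,0,0.03,-0.03,0,0],[0,0,0,0.04,0,0,0],[0,0,0,0.04,0,0,0],[0,0,0,0.03,0,0,0],[0,0,0,0,0,0,0]]'; python3 go2.py 0.457 -0.028 0.186 75
python3 - <<'E'
from h import *
d=snap("scene"); crop(d,200,110,350,260,4,"scene8.png")
t=snap("top"); crop(t,180,120,310,240,5,"top8.png")
for n,d in(("scene",d),("top",t)):
    for l in("handle_grip","end_cap","pad"):
        print(n,l,[(round(x["p"],2),np.round(toworld(d,np.array(x["position"])),3).tolist()) for x in vision.boxes_of(n,l)[:5]])
E
```

```text
time: 17.1
position: [0.4038, -0.1555, 0.3928]
tcp_rot: [0.391, -0.596, 0.596, -0.371]
contact_force: [-0.1, -0.4, 0.1]
finger_gap: 0.0856
t 17.1 pos [ 0.4038 -0.1555  0.3928] shift [-0.1429  0.2035 -0.0021] rot [-0.012 -1.742  0.018] yaw -24.8 off-axis xy at this z [-0.0614 -0.1287] F [-0.1 -0.4  0.1] Tq [ 0.047 -0.074 -0.011] gap 0.0856 q7 -1.742
scene handle_grip [(0.89, [0.467, -0.028, 0.218])]
scene end_cap [(0.82, [0.337, -0.112, 0.014]), (0.63, [0.639, 0.098, 0.012]), (0.61, [0.427, -0.146, 0.018]), (0.49, [0.472, -0.047, 0.088])]
scene pad [(0.65, [0.464, -0.043, 0.099])]
top handle_grip [(0.58, [0.447, -0.028, 0.222])]
top end_cap [(0.92, [0.328, -0.103, 0.016]), (0.83, [0.42, -0.135, 0.016]), (0.81, [0.632, 0.105, 0.019]), (0.71, [0.44, -0.02, 0.088])]
top pad []
```

View pics/scene8.png

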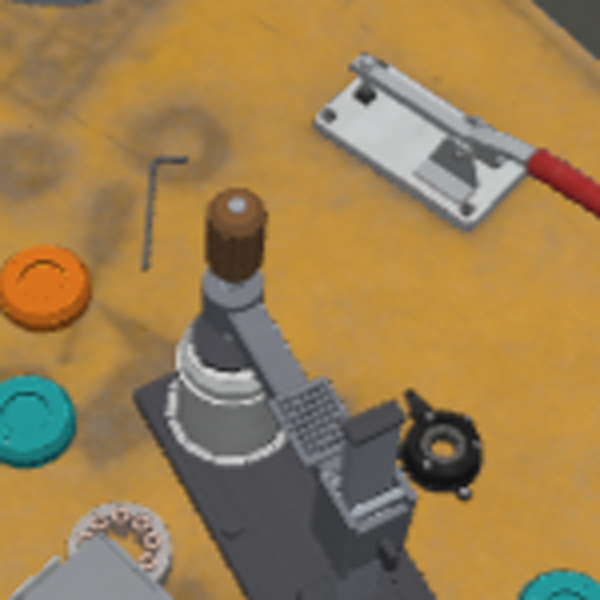

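View pics/top8.png

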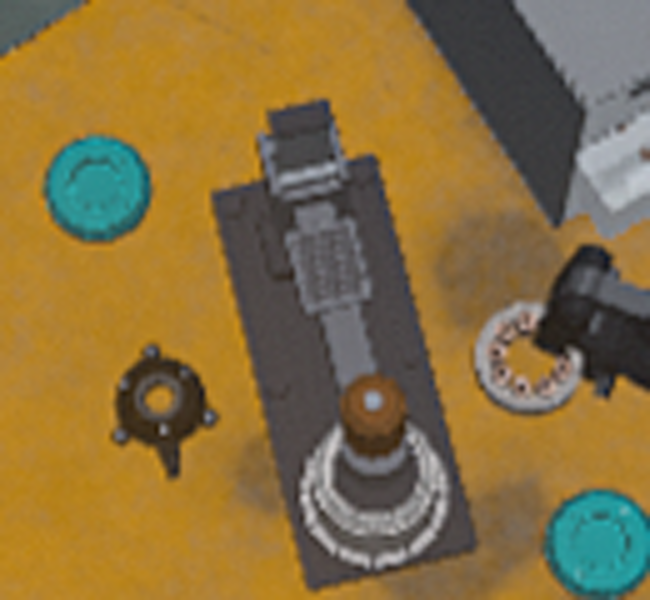

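Run:
```python
from station import state,ticket
s=state(); print(s["time"],s["contact_force"]); print(ticket.hand_in())
```

```text
17.5 [-0.58072811  0.13764095 -0.60873666]
the job is handed in; nothing more can be done
None
```

The cap is clamped on the motor can at an estimated 39 N. That figure is worked out from the screw turn and the wrist torque, because the clamping force can't be measured directly. I handed the job in at 17.5 s with nothing touching the clamp.

**Push:** I pushed the thumb plate down with the shut fingers, about 7 mm off its centre towards the handle to keep the gripper body clear of the bar. The jaw slid at roughly 8–11 N, slightly over the stated 9 N. Then the force dropped as the pad met the cap and the nose rose. It bound after about 7 mm more, and I stopped with a last reading of 14.7 N, which leaves about 13 N on the pad.

**Screw:** I gripped the handle along its leaning axis and turned it 1.76 rad clockwise. At 15 N per rad that gives about 39 N. The wrist torque during the last turns averaged about 0.295 N m, which also corresponds to about 39 N. Single torque readings scattered by about 0.04 N m, so the torque is only a rough confirmation.

**Last checks:**
- **Screw feed:** the gripper followed the handle down 2.9 mm, less than the 5 mm of screw feed. The jaw tilting up under load would account for most of the difference. The later picture shows the handle lower by about the same 2.9 mm.
- **Surroundings:** in both cameras the jaw is nose-up, the pad is on the cap, and the can, cap, plate and look-alikes show no visible movement.
- **Missed detection:** the pad was not found in the last top view, where the handle mostly hides it.

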